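Shut and lock the gate of a spice caddy

ROBOT

A 7-joint arm with a two-finger parallel gripper is mounted at the origin on a cart in front of the work surface, level with it; the furniture and walls round the work are solid. World frame = base frame: x ahead of the robot, y to its left, z up, the work surface at z = 0. Lengths are in m, angles in rad, forces in N, time in s.
With the tool pointing down it reaches from about 0.375 to 0.925 m from the base axis. Payload 3.1 kg.
Tool frame: the origin (TCP) lies between the finger pads; the fingertips stand 19 mm ahead of it and the grasp point (between the pads) is the TCP; z points along the fingers, y is the line along which they close (so a half turn about z gives the same grasp; the last joint's range is limited). The gripper opens to 85 mm and grips with 20 to 120 N. Pads are 22 mm wide; open, the fingers measure 114 mm over their backs; the gripper's body (76 mm by 85 mm) begins 54 mm behind the grasp point. The pads swing forward as they close: fully open they stand 13 mm farther back than shut.
Start: joints at [1.048, 0.383, 0.044, 1.598, -0.018, 1.161, -0.05], TCP at [0.268, -0.592, 0.25] pointing down, gripper open.
Joint ranges: [-2.61, 2.61], [-0.41, 2.15], [-1.48, 1.57], [0, 2.5], [-1.57, 4.71], [0.05, 1.97], [-2.85, 2.85]. Speed limits (rad/s): [2.79, 2.79, 3.14, 3.14, 3.14, 3.14, 3.14].

INTERFACE

Orientations are given as a unit quaternion [x, y, z, w].
In Python, from bench import move_ptp, movel, move_j, move_gripper, pause, inverse_kinematics, read_camera, camera_params, MotionError, sign_off, look_for, tip_of, read_time_s, read_qpos, read_joint_vel, read_effort, read_eef_pos, read_tcp_rot, read_ft_force, read_ft_torque, read_finger_gap, read_grasp_force gives the robot as it stands. Calls block until the motion is done:
- move_ptp(position, orientation): joint-space move of the TCP to a pose.
- movel(position, orientation=None, speed=0.15): straight line of the TCP; orientation=None keeps the orientation; speed is the mean speed in m/s.
- move_j(angles): joint-space move.
- move_gripper(opening, effort=None): finger opening in m; effort is the grip in N (None keeps the last); returns when the fingers have stopped.
- pause(seconds).
- inverse_kinematics(position, orientation): joint angles nearest the present ones, or None.
- read_camera(name): name is "side" or "top" or "wrist"; returns the picture (384x512x3 uint8, red, green, blue); there is no depth.
- camera_params(name): a dict with "K" (3x3 intrinsics, pixels), "dist_coeffs" ([k1, k2, p1, p2, k3] as OpenCV has them; the pictures are not rectified), "camera_from_world" (4x4, takes a point from world to camera coordinates). Camera axes: x right, y down, z forward; pixel columns grow to the right and rows downward; lengths in m; the calibration is good to about 2 mm. A picture is of the moment at which its call begins: read the wrist's pose just before it. camera_params takes no time and is no camera call; for the wrist camera it gives the pose at the moment of the call.
A pose or a line that the arm cannot do raises MotionError and nothing moves.
- sign_off(): hands the job in; it is judged then, once.
Trained networks look in the newest picture that a camera, given by its name, has taken for a name from the list of things; names that differ only in an ending like _2 or _b are one class to them, and where a whole thing is asked for, a point or a joint stands for the part that bears it (a point fixed in the world has none). Each returns a list of dicts, best first, with "confidence" (0 to 1); they miss things now and then, are a little off and sometimes report something else, mostly with a low value. They report only what shows in the picture. A call takes as long as a camera call.
- look_for(camera, name): "at" ([column, row] in pixels, amid what is visible of it).
- tip_of(camera, name): "at" ([column, row] in pixels: a listed point, or the origin of a listed thing).
Readings, each from a call of its own:
- read_time_s(): time.
- read_qpos(): joint angles.
- read_joint_vel(): joint speeds.
- read_effort(): joint torques, N m.
- read_eef_pos(): TCP position.
- read_tcp_rot(): TCP orientation.
- read_ft_force(): force on the tool from outside, world axes, zero at the start.
- read_ft_torque(): the same for the moment, N m.
- read_finger_gap(): finger opening in m.
- read_grasp_force(): force on a finger pad.
Only numpy, scipy, OpenCV 4.12 (cv2) and the standard library are available. Lean on these libraries where they do the work, as an engineer would, in place of code of your own. Each camera call takes 0.05 s, during which the arm holds its last target. There are 200 camera calls.

TASK

Make the spice caddy ready to carry: first swing its wire gate fully shut, then take the locking ring by its knob and slide it along the wire rail, round both bends and over the tip of the gate, until it is fully home against the stop plate on the gate and the brass spring tongue has snapped out behind it; then let go. Ease it along without forcing it against the wire, push the gate gently, and leave the jars in the caddy where they stand.

Things in the scene. Friction and masses are not known exactly. Their poses are not given: they have to be found in the camera images.
- caddy: Spice caddy, its birch board (222 x 324 mm, top 16 mm up) fixed on the worktop. Origin: on the worktop under its middle; x to the back, y left, z up, front towards -x. On it a frame of paired 6 mm steel wires, one 16 mm above the other (mid height 68, top of the upper 79; ball-topped posts 100). The frame's slotted feet are clamped anywhere within 10 mm forward or back of its mean place: feel for it.
- ring_knob (a point): Locking ring, gripping point: on the axis of its upright round dark wood knob, 20 mm diameter, 28 tall, 12 below the knob's top and 16 above its foot; the foot is about 4 above the upper wire. The ring under it is 17 wide, 33 tall, 30 long along the wire, loose, about 60 g; its hole of 9 x 25 leaves 1.5 mm all round the wires, so it turns to follow the bends. Friction on the wire about 0.25.
- ring_centre (a point): Centre of the ring's hole, 32.5 mm below the gripping point; starts on the straight left side of the rail. The rail in mm of the caddy's x, y for the frame's mean place: straight from the rear left post (85, 145) to (-5.1, 145); 45 deg round (-5.1, 85), radius 60; straight from (-47.6, 127.4) to (-67.4, 107.6); 45 deg round (-25, 65.1), radius 60; straight from (-85, 65.1) to its free end (-85, 25).
- lock_ring: The locking ring itself; origin at its ring_centre, x axis along the wire, z up through the knob. No support stands in its way along the rail. On the bends its centre rides about 1 mm to the inside of the wire's centre line.
- gate (a joint): Gate: wire pair like the rail's, same heights, on the same frame, hinged about an upright at (-85, -125) (mean place, caddy's x, y), 146 mm long. 0 = fully shut, against a hard end stop: it then goes on in the rail's line, tip at (-85, 21), 4 mm from the rail's end. Positive = rad swung open, tip towards the robot. Turns easily, stays where left. Across its wires a rigid dark stop plate, face at y = 8 when shut.
- catch (a joint): Brass spring tongue between the rail's wires: pivot at (-85, 63.5), rounded tip, 6 mm thick, at (-91, 42.2), standing out to the front. 0 = sprung out; about 0.2 = pressed in by the ring passing over it, which takes some 5 N along the wire. When the ring meets the stop plate (its centre then at y = 23, over the gap between rail and gate) the tongue springs out behind it and holds it.
- spice_a_mid (a point): Spice jar with dark cap and blue label in the caddy, 41 mm diameter, 105 tall; point half-way up. Leave alone.
- spice_b_mid (a point): Spice jar with dark cap and dark label in the caddy, 41 mm diameter, 105 tall; point half-way up. Leave alone.
- salt_shaker_mid (a point): Clear salt shaker with grey cap in the caddy, 44 mm diameter, 90 tall; point half-way up. Leave alone.
- balm_pot_mid (a point): Flat cream-coloured pot in the caddy, 90 mm diameter, 32 tall; point half-way up. Leave alone.

How it is judged:
On the way:
1. the gate is swung fully shut while the ring is still on the left side of the rail (value of joint gate below 0.03 rad and y of ring_centre in the frame of caddy above 0.13 m), for 0.2 s.
At the end, for the whole second after the job is handed in: The gate is shut (within 0.03 rad) and the ring sits upright on the wires over the gap between rail and gate, at rest, its centre within 2.5 mm of where it touches the stop plate, with the tongue sprung out behind it (within 0.06 rad); the jars stand where they stood (value of joint gate below 0.03 rad and value of joint catch below 0.06 rad and y of ring_centre in the frame of caddy between 0.019 and 0.0255 m and x of ring_centre in the frame of caddy between -0.1 and -0.07 m and angle between lock_ring's own z axis and vertical below 0.2 rad and linear speed of lock_ring below 0.02 m/s).
It fails at once if the locking ring is pressed against the wire or the stop with more than 25 N (contact force between lock_ring and caddy above 25 N).
It fails at once if the gripper presses on the caddy or its gate with more than 30 N (contact force between any of the fingers, the arm and caddy above 30 N).
It fails at once if a jar or pot in the caddy is shifted by more than 15 mm (distance of any of spice_a_mid, spice_b_mid, salt_shaker_mid, balm_pot_mid from where it was at the start of the episode above 0.015 m).
It also fails if it takes over 72 s, if anything falls off the work surface, if the arm or the gripper's body presses on something with over 40 N, if the wrist force passes 120 N, or if a joint passes its speed limit or range.

## Working session

There is one attempt and no reset: what is moved stays moved. The work goes in short steps, each a Python script; the robot and the scene stay as the last script left them, time stands still between calls to the robot, and variables do not carry over. Pictures are saved under pics/ and viewed, at most 10 in all, crops included, and the job is handed in when it is done.

```bash
mkdir -p pics; ls
cat > h.py <<'E'
import numpy as np, cv2, json
from bench import *
def px2ray(cam,px):
    p=camera_params(cam);K=np.array(p["K"]);T=np.array(p["camera_from_world"])
    u=cv2.undistortPoints(np.array([[px]],float),K,np.array(p["dist_coeffs"]))[0,0]
    d=T[:3,:3].T@np.array([u[0],u[1],1]);o=-T[:3,:3].T@T[:3,3]
    return o,d/np.linalg.norm(d)
def atz(cam,px,z):
    o,d=px2ray(cam,px);return o+d*(z-o[2])/d[2]
def tri(obs):
    A=np.zeros((3,3));b=np.zeros(3)
    for c,px in obs:
        o,d=px2ray(c,px);M=np.eye(3)-np.outer(d,d);A+=M;b+=M@o
    return np.linalg.solve(A,b)
def proj(cam,P):
    p=camera_params(cam);T=np.array(p["camera_from_world"])
    return cv2.projectPoints(np.atleast_2d(P).astype(float),cv2.Rodrigues(T[:3,:3])[0],T[:3,3],np.array(p["K"]),np.array(p["dist_coeffs"]))[0][:,0]
def snap(cam,name):
    im=np.array(read_camera(cam));cv2.imwrite(f"pics/{name}.png",im[:,:,::-1]);return im
E
python3 - <<'E'
from h import *
a=snap("top","top0");b=snap("side","side0")
for c in("top","side"):
    for n in("caddy","ring_knob","ring_centre","gate","catch","spice_a_mid","spice_b_mid","salt_shaker_mid","balm_pot_mid"):
        for f in(tip_of,look_for):
            try: print(c,n,f.__name__,[(np.round(r["at"],1).tolist(),round(r["confidence"],2)) for r in f(c,n)[:2]])
            except Exception as e: print(c,n,f.__name__,e)
    print(np.round(px2ray(c,[256,192]),3))
print(read_time_s(),read_tcp_rot())
E
```

```text
pics
top caddy call [([264.2, 173.5], 0.94)]
top caddy call [([263.1, 182.3], 0.85)]
top ring_knob call [([193.6, 128.2], 0.51)]
top ring_knob call [([193.2, 130.1], 0.51)]
top ring_centre call [([195.7, 133.5], 0.77)]
top ring_centre call [([192.4, 133.5], 0.45), ([286.3, 235.4], 0.33)]
top gate call it knows: balm_pot_mid, caddy, lock_ring, ring_centre, ring_knob, salt_shaker_mid, spice_a_mid, spice_b_mid
top gate call [([288.8, 235.3], 0.59)]
top catch call it knows: balm_pot_mid, caddy, lock_ring, ring_centre, ring_knob, salt_shaker_mid, spice_a_mid, spice_b_mid
top catch call []
top spice_a_mid call [([323.5, 157.4], 0.74), ([193.5, 132.2], 0.56)]
top spice_a_mid call [([321.0, 154.5], 0.58)]
top spice_b_mid call [([289.6, 150.3], 0.68)]
top spice_b_mid call [([290.1, 149.7], 0.84)]
top salt_shaker_mid call [([307.6, 186.4], 0.69), ([195.5, 132.8], 0.69)]
top salt_shaker_mid call [([306.0, 186.7], 0.81)]
top balm_pot_mid call [([238.5, 159.3], 0.81), ([195.1, 136.4], 0.28)]
top balm_pot_mid call [([238.5, 162.3], 0.64)]
[[ 0.421 -0.01   1.007]
 [ 0.146 -0.008 -0.989]]
side caddy
[... 340 characters left out ...]
mid, spice_b_mid
side gate call [([306.3, 211.8], 0.59)]
side catch call it knows: balm_pot_mid, caddy, lock_ring, ring_centre, ring_knob, salt_shaker_mid, spice_a_mid, spice_b_mid
side catch call []
side spice_a_mid call [([260.2, 182.1], 0.97)]
side spice_a_mid call [([261.6, 184.1], 0.74)]
side spice_b_mid call [([246.3, 188.7], 0.76)]
side spice_b_mid call [([245.2, 186.8], 0.57)]
side salt_shaker_mid call [([278.4, 191.3], 0.69)]
side salt_shaker_mid call [([279.1, 196.0], 0.57)]
side balm_pot_mid call [([232.0, 222.9], 0.58)]
side balm_pot_mid call [([230.6, 217.8], 0.67)]
[[ 0.229  0.646  0.427]
 [ 0.423 -0.814 -0.398]]
1.7 [9.77528575e-01 2.10802953e-01 2.47390363e-05 1.70093510e-06]
```

Run:
```python
import cv2
a=cv2.imread("pics/top0.png")[80:300,130:400];cv2.imwrite("pics/top0c.png",cv2.resize(a,None,fx=2.7,fy=2.7,interpolation=cv2.INTER_CUBIC))
a=cv2.imread("pics/side0.png")[110:330,120:390];cv2.imwrite("pics/side0c.png",cv2.resize(a,None,fx=2.7,fy=2.7,interpolation=cv2.INTER_CUBIC))
```

```text
(no output)
```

View pics/top0c.png

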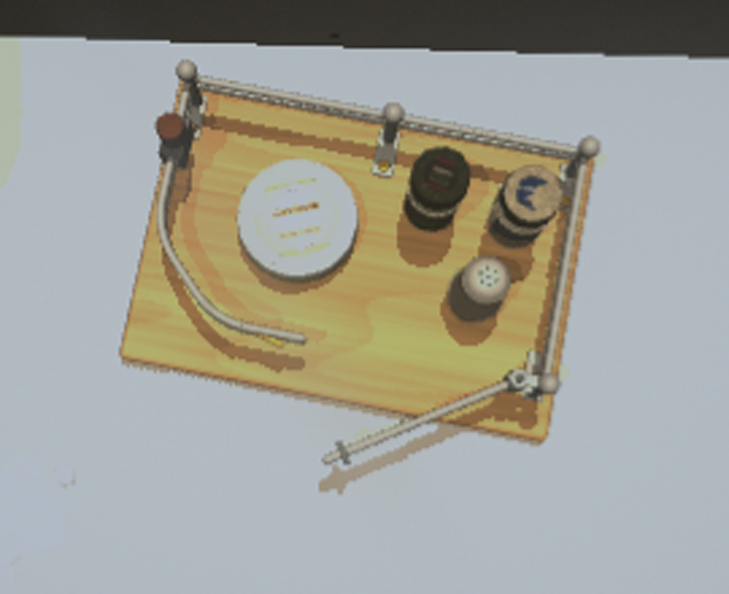

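View pics/side0c.png

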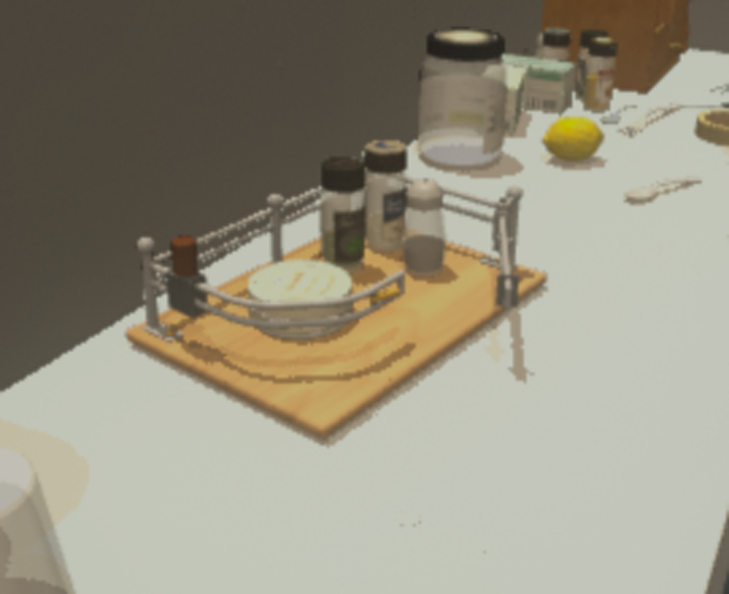

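The top view (crop scale 2.7, offset 130,80) shows the ring at the rear left post (170,128), the rail end at (303,340), the gate open with its tip at (325,460), and the board corners. The side view agrees. Next I fit the caddy pose, frame offset and gate angle.

```bash
cat > fit.py <<'E'
from h import *
from scipy.optimize import least_squares
def full(z,off): return (np.array(z)+.5)/2.7-.5+np.array(off)
top=[([-.111,.162,.016],0,(122,358)),([-.111,-.162,.016],0,(544,440)),([.111,-.162,.016],0,(595,157)),
 ([.085,.145,.095],1,(187,70)),([.085,-.145,.095],1,(589,147)),([-.085,.025,.076],1,(304,340))]
side=[([-.111,.162,.016],0,(325,435)),([.111,.162,.016],0,(129,334)),([-.111,-.162,.016],0,(546,275)),
 ([.085,.145,.095],1,(147,244)),([-.085,.025,.076],1,(403,276))]
def w(p,P,fr):
    P=np.array(P,float)+[fr*p[3],0,0];c,s=np.cos(p[2]),np.sin(p[2])
    return np.array([p[0]+c*P[0]-s*P[1],p[1]+s*P[0]+c*P[1],P[2]])
def res(p,sep=False):
    r=[]
    for cam,L,off in(("top",top,(130,80)),("side",side,(120,110))):
        for P,fr,z in L: r.append(proj(cam,w(p,P,fr))[0]-full(z,off))
    return np.array(r) if sep else np.array(r).ravel()
s=least_squares(res,[.5,0,-.2,0],loss="soft_l1")
p=s.x;print(p);print(np.round(res(p,True),1))
tip=atz("top",full((326,459),(130,80)),.076);print("gate tip",tip)
h=w(p,[-.085,-.125,.076],1);d=tip-h
c=np.array([np.cos(p[2]),np.sin(p[2])]);l=np.array([-np.sin(p[2]),np.cos(p[2])])
print("gate len",np.hypot(*d[:2]),"angle",np.arctan2(-d[:2]@c,d[:2]@l),"hinge",h)
kt=tri([("top",full((170,121),(130,80))),("side",full((183,242),(120,110)))]);print("knob top",kt)
v=kt[:2]-p[:2];print("caddy frame",v@c,v@l)
np.save("p.npy",p)
E
python3 fit.py; python3 -c "
from h import *
p=camera_params('wrist');T=np.array(p['camera_from_world']);print(np.round(T,3),read_eef_pos(),np.round(p['K'],0))"
```

```text
[ 0.60204731 -0.03199622 -0.18740366  0.0086026 ]
[[-1.8  1.4]
 [ 1.4  1.9]
 [ 0.2 -0.1]
 [-0.8  0.9]
 [ 0.2  0.1]
 [ 0.6  0.5]
 [-1.  -2. ]
 [-2.9 -1.4]
 [ 0.4 -1. ]
 [-1.5 -0.3]
 [-0.8 -1.1]]
gate tip [ 0.45011862 -0.0077732   0.076     ]
gate len 0.14320244243109392 angle 0.57089232171209 hinge [ 0.50369896 -0.14057413  0.076     ]
knob top [0.67863396 0.09948735 0.10891751]
caddy frame 0.05074918575410595 0.1434502150698603
[[ 0.412 -0.911 -0.001 -0.649]
 [-0.872 -0.394  0.29  -0.037]
 [-0.264 -0.119 -0.957  0.38 ]
 [ 0.     0.     0.     1.   ]] [ 0.26790494 -0.59222619  0.25029639] [[344.   0. 258.]
 [  0. 344. 193.]
 [  0.   0.   1.]]
```

```bash
cat >> h.py <<'E'
p=np.load("p.npy")
def W(x,y,z):
    c,s=np.cos(p[2]),np.sin(p[2]);return np.array([p[0]+c*x-s*y,p[1]+s*x+c*y,z])
def C(P):
    v=np.array(P[:2])-p[:2];c,s=np.cos(p[2]),np.sin(p[2]);return np.array([c*v[0]+s*v[1],-s*v[0]+c*v[1]])
def Q(a):  # tool x heading a (caddy frame), pointing down
    a=a+p[2];return [np.cos(a/2),np.sin(a/2),0,0]
def F():
    f=np.array(read_ft_force());c,s=np.cos(p[2]),np.sin(p[2]);return np.array([c*f[0]+s*f[1],-s*f[0]+c*f[1],f[2]])
E
python3 - <<'E'
from h import *
print(read_time_s());move_ptp(W(-.165,-.03,.2),Q(0));print(read_time_s(),read_eef_pos(),read_qpos())
np.save("Tw1.npy",np.array(camera_params("wrist")["camera_from_world"]))
im=snap("wrist","w1");cv2.imwrite("pics/w1c.png",cv2.resize(im[:,:,::-1],(800,600)))
k=[r["at"] for r in tip_of("wrist","ring_knob")];print(k,tip_of("wrist","ring_centre"))
for P in([-.085,.025,.076],[-.085,-.125,.076],[-.085,.0651,.076],[.085,.145,.095]):
    print(P,proj("wrist",W(P[0]+p[3],P[1],P[2]))*800/512)
for th in(0,np.pi,-np.pi):
  for x,y,a in((.05,.145,0),(-.057,.118,np.pi/4),(-.085,.023,np.pi/2)):
    print(th,a,np.round(q,2) if (q:=inverse_kinematics(W(x+p[3],y,.1),Q(th+a))) is not None else None)
move_gripper(0.0);print(read_time_s(),read_finger_gap(),F())
E
```

```text
1.7
3.8083 [ 0.43470568 -0.03160908  0.20017997] [ 0.41398626  0.05496041 -0.44330255  2.12097713  0.02878607  0.9706251
 -1.80471453]
[] []
[-0.085, 0.025, 0.076] [[276.9436716  102.57874344]]
[-0.085, -0.125, 0.076] [[623.23692144 101.78081116]]
[-0.085, 0.0651, 0.076] [[184.49676444 102.77808316]]
[0.085, 0.145, 0.095] [[-165.55520687 -488.46987634]]
0 0 [ 0.21  0.69 -0.58  1.56  0.42  1.01 -2.25]
0 0.7853981633974483 [ 0.22  0.5  -0.56  1.85  0.34  0.88 -1.46]
0 1.5707963267948966 [ 0.4   0.41 -0.56  1.98  0.3   0.83 -0.52]
3.141592653589793 0 [ 0.57  1.04 -1.26  1.54  1.01  1.31  0.57]
3.141592653589793 0.7853981633974483 [ 0.69  0.86 -1.25  1.83  0.9   1.16  1.29]
3.141592653589793 1.5707963267948966 [-1.    0.67  1.15  2.04 -0.77  0.96 -2.76]
-3.141592653589793 0 [ 0.57  1.04 -1.26  1.54  1.01  1.31  0.57]
-3.141592653589793 0.7853981633974483 [ 0.69  0.86 -1.25  1.83  0.9   1.16  1.29]
-3.141592653589793 1.5707963267948966 [-1.    0.67  1.15  2.04 -0.77  0.96 -2.76]
4.725 -5.851224966750167e-05 [-0.10736888  0.30173216 -0.48716699]
```

View pics/w1c.png

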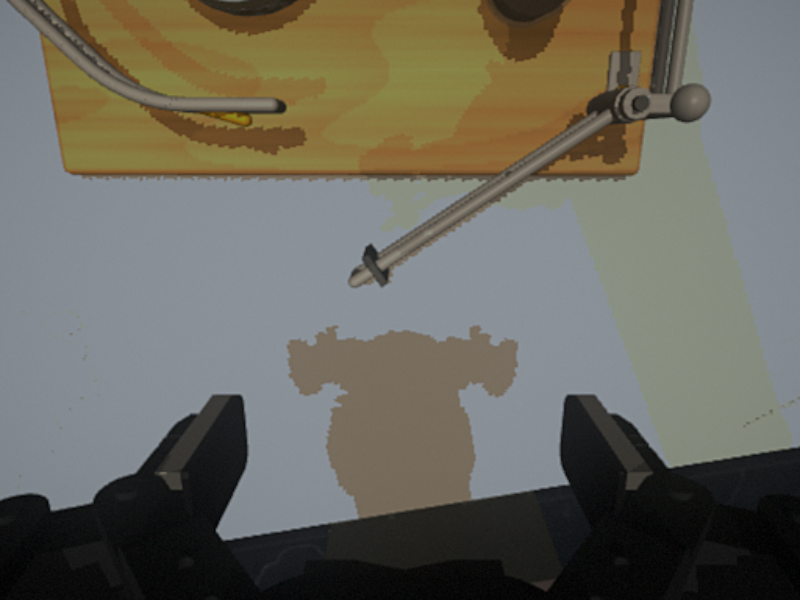

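The wrist view shows the rail end at (282,105), the hinge at (630,103), the gate tip at (355,280) and the board corners at (66,173) and (638,172). That puts the frame about 3 mm right of the model, so I refit and push the gate.

```bash
cat >> fit.py <<'E'
T=np.load("Tw1.npy");cp=camera_params("wrist")
def pw(P): return cv2.projectPoints(P[None],cv2.Rodrigues(T[:3,:3])[0],T[:3,3],np.array(cp["K"]),np.array(cp["dist_coeffs"]))[0][0,0]
wr=[([-.085,.025,.076],1,(282,105)),([-.085,-.125,.079],1,(630,103)),([-.111,.162,.016],0,(64,172)),([-.111,-.162,.016],0,(640,172))]
def res2(p):
    r=[2*(pw(w(p,P,fr))-((np.array(z)+.5)*.64-.5)) for P,fr,z in wr]
    return np.r_[res(p),np.ravel(r)]
s=least_squares(res2,p,loss="soft_l1");p=s.x;print("refit",p,np.round(res2(p)[-8:]/2,1));np.save("p.npy",p)
E
python3 fit.py | grep -A3 refit
cat > push.py <<'E'
from h import *
dx=p[3];x0=-.085+dx-.014
print(read_time_s(),"expect stop at",x0)
move_ptp(W(-.195,-.03,.10),Q(0));movel(W(-.195,-.03,.077),speed=.1);print(read_time_s(),F())
f0=F();movel(W(x0-.014,-.03,.077),Q(0),speed=.1);print(read_time_s(),F()-f0)
x=x0-.014
while x<x0+.012:
    x+=.001;movel(W(x,-.03,.077),Q(0),speed=.02);f=F()-f0
    if f[0]<-3: break
print(read_time_s(),x,C(read_eef_pos()),f)
E
python3 push.py
python3 - <<'E'
from h import *
im=snap("wrist","w2");cv2.imwrite("pics/w2c.png",cv2.resize(im[:,:,::-1],(800,600)))
E
```

```text
refit [ 0.60358564 -0.03411802 -0.18772691  0.00620159] [-0.5 -0.3 -0.1  0.2 -0.3  0.5  2.5 -0.1]
4.725 expect stop at -0.0927984111955683
5.6083 [0.56385868 0.84021965 0.40444294]
6.6417 [-0.03002376 -1.13574063 -0.45175754]
10.6417 -0.09079841119556828 [-0.09190905 -0.03004246] [-4.8094581  -0.6125689   1.52405081]
```

View pics/w2c.png

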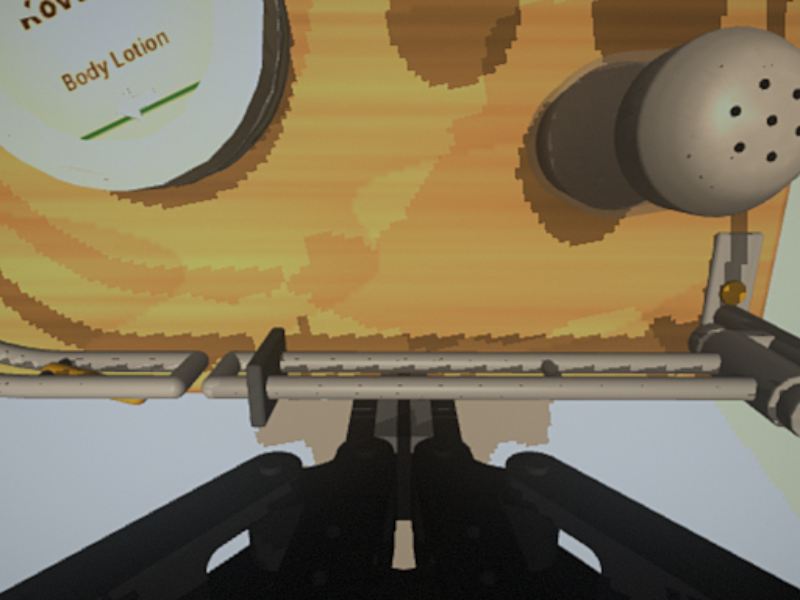

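The gate is shut: its wires line up with the rail (gap near (205,375)). The felt contact gives dx of about 7 mm. Next I look at the ring from close by.

Run:
```python
from h import *
p[3]=.0071;np.save("p.npy",p)
movel(W(-.13,-.03,.077),speed=.1);movel(W(-.13,-.03,.2),speed=.3);move_ptp(W(.01,.145,.19),Q(0));move_gripper(.05,20)
print(read_time_s(),F())
np.save("Tw3.npy",np.array(camera_params("wrist")["camera_from_world"]))
im=snap("wrist","w3");cv2.imwrite("pics/w3c.png",cv2.resize(im[:,:,::-1],(800,600)))
for n in("ring_knob","ring_centre"):
  for r in tip_of("wrist",n)[:2]: print(n,np.array(r["at"])*800/512,r["confidence"],C(atz("wrist",r["at"],.099 if n=="ring_knob" else .0665)))
for x in(-.005,.085): print(proj("wrist",W(x+p[3],.145,.079 if x<0 else .095))*800/512)
```

```text
13.225 [-0.14356155 -0.35864545  0.27430372]
ring_knob [404.375   241.09375] 0.67 [0.04349797 0.14558505]
ring_centre [405.    229.375] 0.58 [0.04295991 0.14532137]
[[405.6997348  321.82441427]]
[[406.06701784 114.23918364]]
```

View pics/w3c.png

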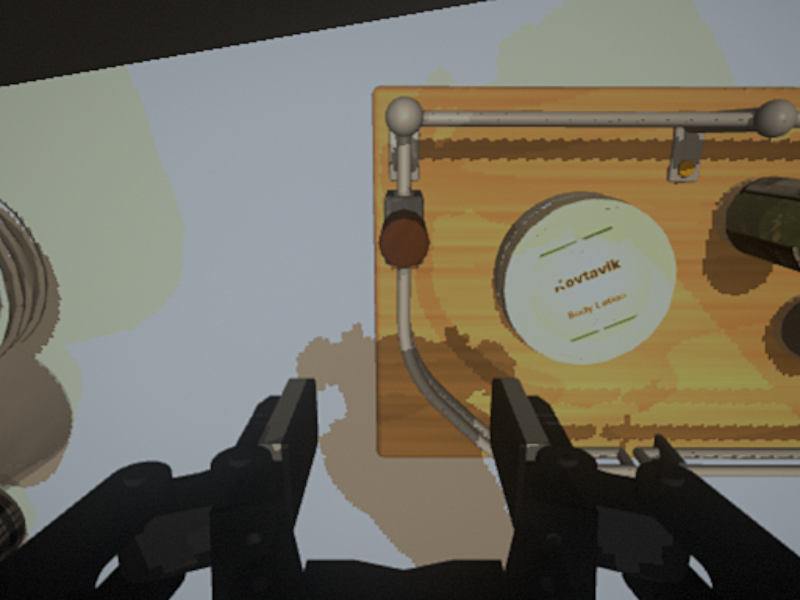

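The knob top is at (404,241) in the wrist view. I'll grip it, then slide it with lateral force feedback.

```bash
cat > rail.py <<'E'
from h import *
R=60.;L=[85-(-5.1),R*np.pi/4,np.hypot(19.8,19.8),R*np.pi/4,65.1-(-50)]
def path(s):  # s mm from rear post -> caddy x,y (m, incl. dx), heading
    x,y,h=85.,145.,np.pi;b=0
    for i,l in enumerate(L):
        d=min(s,l)
        if i%2==0: x+=d*np.cos(h);y+=d*np.sin(h)
        else:
            cx,cy=x-R*np.sin(h),y+R*np.cos(h);h+=d/R;x,y=cx+R*np.sin(h),cy-R*np.cos(h)
        s-=d
        if s<=0: break
    return np.array([x/1e3+p[3],y/1e3]),h
def inside(s): # smooth 1 mm inside offset on the bends
    e=np.cumsum(L);g=lambda a,b:np.clip(min(s-a+8,b+8-s)/16,0,1)
    return 1e-3*max(g(e[0],e[1]),g(e[2],e[3]))
def run(st,s_end,step=2.5,speed=.05,ftmax=12.):
    """st: s, n (lateral offset m), z, f0 (caddy-frame force zero)"""
    log=[]
    while st["s"]<s_end:
        st["s"]=min(st["s"]+step,s_end);xy,h=path(st["s"]);n=np.array([-np.sin(h),np.cos(h)]);t=np.array([np.cos(h),np.sin(h)])
        q=xy+n*(inside(st["s"])+st["n"])
        movel(W(q[0],q[1],st["z"]),Q(h-np.pi),speed=speed)
        f=F()-st["f0"];fn,ft=f[:2]@n,f[:2]@t
        if abs(fn)>1.5: st["n"]+=np.clip(.00012*fn,-.0006,.0006)
        if abs(f[2])>1.5: st["z"]+=np.clip(.0001*f[2],-.0004,.0004)
        log.append((st["s"],ft,fn,f[2],st["n"]*1e3,st["z"]*1e3))
        if -ft>ftmax or abs(fn)>14 or abs(f[2])>14: print("limit");break
    print(np.array2string(np.array(log),precision=1,suppress_small=True));print("t",read_time_s(),"gap",read_finger_gap(),"tcp",C(read_eef_pos()))
    json.dump({k:(list(v) if k=="f0" else v) for k,v in st.items()},open("st.json","w"))
    return st
E
python3 - <<'E'
from rail import *
k=C(atz("wrist",np.array([404.2,241.5])*.64,.111));print("knob",k,"rail y",path(10))
y=(k[1]+.145)/2
move_ptp(W(k[0],y,.125),Q(0));movel(W(k[0],y,.102),speed=.06);f0=F();print(f0,read_time_s())
move_gripper(0.0,30);print("gap",read_finger_gap(),read_grasp_force(),F()-f0,read_time_s())
st=dict(s=85+(p[3]-k[0])*1e3,n=y-.145,z=.102,f0=f0);st["n"]=-(y-.145)
json.dump({k:(list(v) if k=="f0" else v) for k,v in st.items()},open("st.json","w"));print(st)
E
```

```text
knob [0.0455543  0.14572188] rail y (array([0.0821, 0.145 ]), 3.141592653589793)
[-0.33117992  0.15145857 -0.62559093] 14.3083
gap 0.019189244361740302 29.63481903076172 [ 0.26995849 -0.29263411  1.57662759] 14.6833
{'s': np.float64(46.54570327268406), 'n': np.float64(-0.0003609394644566166), 'z': 0.102, 'f0': array([-0.33117992,  0.15145857, -0.62559093])}
```

Run:
```python
from rail import *
st=json.load(open("st.json"));st["f0"]=np.array(st["f0"])
q=read_eef_pos();fz=[]
for i in range(4):
    movel([q[0],q[1],st["z"]+.0007],speed=.03);st["z"]+=.0007;f=F()-st["f0"];fz.append(f.round(1).tolist())
    if f[2]<-3: break
print(fz)
st["z"]-=.0012
run(st,st["s"]+30)
```

```text
[[0.1, -0.3, 1.1], [0.5, 0.4, -0.3], [0.7, 0.2, 0.1], [0.6, 0.2, -0.4]]
[[ 49.   -0.3   0.6  -0.3  -0.4 103.6]
 [ 51.5  -0.6  -0.3   0.2  -0.4 103.6]
 [ 54.   -0.7   0.1  -0.2  -0.4 103.6]
 [ 56.5  -0.6  -0.4  -0.6  -0.4 103.6]
 [ 59.   -0.6   0.8   0.8  -0.4 103.6]
 [ 61.5  -0.4   0.4   0.4  -0.4 103.6]
 [ 64.   -0.1  -0.5   0.4  -0.4 103.6]
 [ 66.5  -0.4   0.1  -0.9  -0.4 103.6]
 [ 69.   -0.4  -0.4  -0.   -0.4 103.6]
 [ 71.5   0.4   0.8   0.   -0.4 103.6]
 [ 74.   -0.7   0.5   0.7  -0.4 103.6]
 [ 76.5  -0.2   0.2   0.1  -0.4 103.6]]
t 18.6833 gap 0.019033879896368698 tcp [0.01532529 0.14541302]
```

Run:
```python
from rail import *
st=json.load(open("st.json"));st["f0"]=np.array(st["f0"])
run(st,sum(L[:3])+20,step=3)
```

```text
[[ 79.5  -0.1   0.4   0.9  -0.4 103.6]
 [ 82.5  -0.1   0.5   0.5  -0.4 103.6]
 [ 85.5  -0.5   0.1   0.6  -0.4 103.6]
 [ 88.5   0.1   0.3  -0.1  -0.4 103.6]
 [ 91.5  -0.2   0.4   1.1  -0.4 103.6]
 [ 94.5  -0.8   0.3  -0.7  -0.4 103.6]
 [ 97.5   0.    0.8  -0.5  -0.4 103.6]
 [100.5  -1.2  -0.4  -0.8  -0.4 103.6]
 [103.5  -0.3   0.7  -0.4  -0.4 103.6]
 [106.5  -0.7   0.1   0.3  -0.4 103.6]
 [109.5  -0.8   0.6   0.4  -0.4 103.6]
 [112.5  -0.2   0.6  -0.5  -0.4 103.6]
 [115.5  -0.    0.1  -0.1  -0.4 103.6]
 [118.5  -0.9   0.2  -0.6  -0.4 103.6]
 [121.5   0.6   0.2   0.6  -0.4 103.6]
 [124.5  -0.5   0.2   0.2  -0.4 103.6]
 [127.5   0.    0.8  -1.   -0.4 103.6]
 [130.5   0.5   0.2   0.8  -0.4 103.6]
 [133.5  -0.2   0.6   0.4  -0.4 103.6]
 [136.5  -0.2   0.4  -0.1  -0.4 103.6]
 [139.5  -0.1   0.2  -0.7  -0.4 103.6]
 [142.5  -0.2  -0.1   0.1  -0.4 103.6]
 [145.5   0.5   0.6  -0.2  -0.4 103.6]
 [148.5  -1.    1.   -0.   -0.4 103.6]
 [151.5   0.1   0.6   0.1  -0.4 103.6]
 [154.5   0.1  -0.3   0.9  -0.4 103.6]
 [157.5  -0.7   0.9  -0.2  -0.4 103.6]
 [160.5   0.4   0.4   0.1  -0.4 103.6]
 [163.5  -0.8   1.   -0.1  -0.4 103.6]
 [166.5  -0.6   0.4  -1.   -0.4 103.6]
 [169.5   0.7   1.2  -0.1  -0.4 103.6]
 [172.5   0.1  -0.2   0.3  -0.4 103.6]
 [175.5  -0.6   1.1   0.1  -0.4 103.6]
 [178.5  -0.3   1.    0.1  -0.4 103.6]
 [181.5   0.3   0.5   0.8  -0.4 103.6]
 [184.5  -0.2   0.1  -0.9  -0.4 103.6]
 [185.2  -0.3  -0.2   0.1  -0.4 103.6]]
t 27.9333 gap 0.018887591051161768 tcp [-0.07115309  0.09127013]
```

Run:
```python
from rail import *
st=json.load(open("st.json"));st["f0"]=np.array(st["f0"])
run(st,238,step=3)
im=snap("wrist","w4");cv2.imwrite("pics/w4c.png",cv2.resize(im[:,:,::-1],(800,600)))
```

```text
[[188.2   0.2   0.9  -0.   -0.4 103.6]
 [191.2   0.5   0.7  -1.1  -0.4 103.6]
 [194.2  -0.    0.9  -0.6  -0.4 103.6]
 [197.2   0.5   0.   -0.5  -0.4 103.6]
 [200.2   0.5   0.2  -0.8  -0.4 103.6]
 [203.2  -0.2   0.4   0.3  -0.4 103.6]
 [206.2  -0.1  -0.1  -0.   -0.4 103.6]
 [209.2  -0.4   0.4   0.8  -0.4 103.6]
 [212.2  -4.6  -0.8   0.2  -0.4 103.6]
 [215.2  -2.3  -0.8   0.5  -0.4 103.6]
 [218.2  -1.6  -4.    0.7  -0.8 103.6]
 [221.2   1.5  -3.6   0.8  -1.3 103.6]
 [224.2   1.5  -2.6   0.1  -1.6 103.6]
 [227.2  -0.9  -2.2  -1.4  -1.9 103.6]
 [230.2   0.   -2.9   0.4  -2.2 103.6]
 [233.2   0.   -2.1   0.8  -2.5 103.6]
 [236.2  -1.1  -0.1   0.4  -2.5 103.6]
 [238.   -0.4  -1.2   0.5  -2.5 103.6]]
t 32.4333 gap 0.019366893665852196 tcp [-0.07960502  0.03962052]
```

View pics/w4c.png

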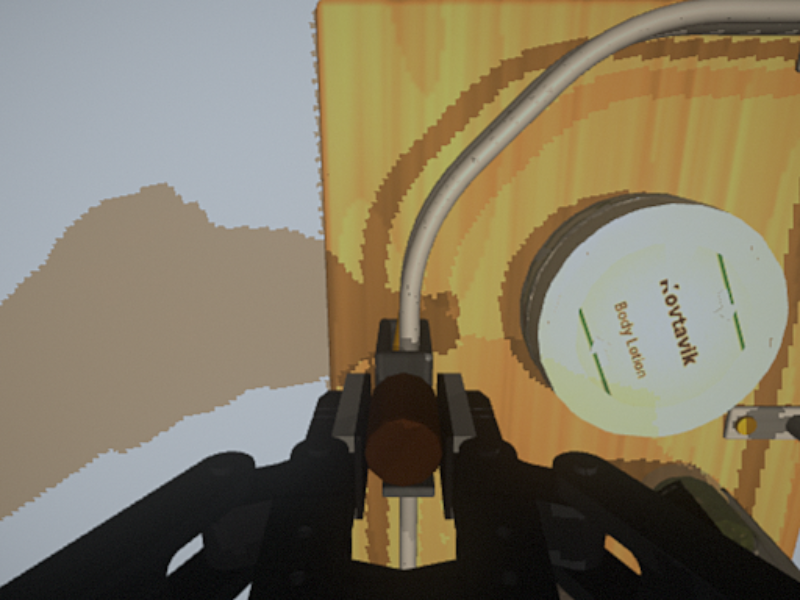

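The view shows the ring upright on the rail at (405,430), with the brass tongue at (397,340) under its trailing end. I'll go on over the gap to the stop.

Run:
```python
from rail import *
st=json.load(open("st.json"));st["f0"]=np.array(st["f0"])
st["n"]=-.0018
st=run(st,250,step=2)
run(st,260,step=1,speed=.03,ftmax=7)
im=snap("wrist","w5");cv2.imwrite("pics/w5c.png",cv2.resize(im[150:,100:400,::-1],(750,585),interpolation=cv2.INTER_CUBIC))
```

```text
[[240.   -1.3  -0.8   0.6  -1.8 103.6]
 [242.   -1.5  -0.2   0.8  -1.8 103.6]
 [244.   -1.4  -0.9   0.6  -1.8 103.6]
 [246.   -1.4  -1.2   1.   -1.8 103.6]
 [248.   -1.4  -0.1   0.8  -1.8 103.6]
 [250.   -0.8   0.4   0.7  -1.8 103.6]]
t 33.9833 gap 0.019151031494711684 tcp [-0.07960926  0.0269508 ]
limit
[[251.   -1.   -0.2   0.9  -1.8 103.6]
 [252.    0.7   0.5   0.4  -1.8 103.6]
 [253.   -0.1   0.3   0.1  -1.8 103.6]
 [254.    0.4  -0.4  -0.3  -1.8 103.6]
 [255.   -1.1   1.2  -0.   -1.8 103.6]
 [256.   -3.2   0.4   0.2  -1.8 103.6]
 [257.   -5.7   0.5  -0.7  -1.8 103.6]
 [258.   -5.9   0.6  -1.6  -1.8 103.4]
 [259.   -7.6   0.8  -1.   -1.8 103.4]]
t 36.2333 gap 0.019046104509910552 tcp [-0.07959199  0.02252625]
```

View pics/w5c.png

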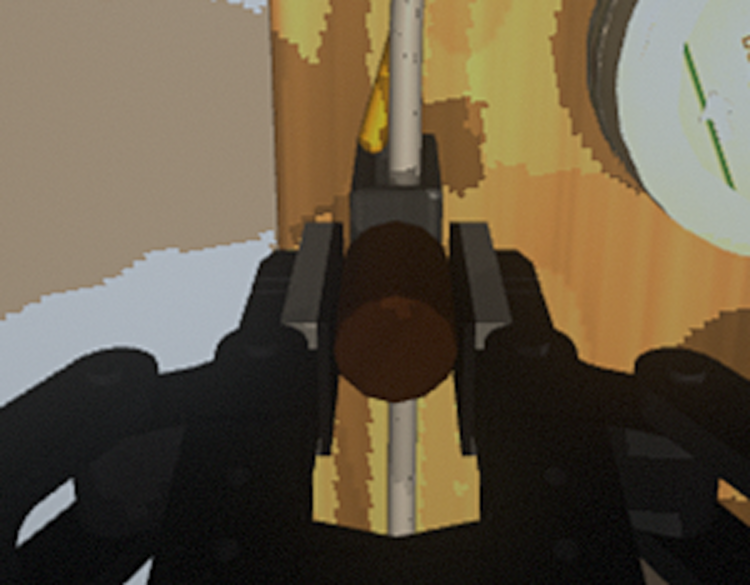

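The ring is against the stop: force rises to 7.6 N at y = 22.5 mm. The tongue is out behind it at (372,120). I'll release, back off and check.

Run:
```python
from rail import *
move_gripper(.045);q=read_eef_pos();print(F());movel([q[0],q[1],.2],speed=.15);
P=W(-.08,-.03,.2);movel(P,speed=.15);print(read_time_s())
im=snap("wrist","w6");cv2.imwrite("pics/w6c.png",cv2.resize(im[:,:,::-1],(800,600)))
for n in("ring_knob","ring_centre"):
  for r in tip_of("wrist",n)[:1]: print(n,np.array(r["at"])*800/512,r["confidence"],C(atz("wrist",r["at"],.099 if n=="ring_knob" else .0665)))
```

```text
[-0.09608769 -0.01822868 -0.58587239]
37.9083
ring_knob [397.65625 193.90625] 0.75 [-0.08355098  0.02491798]
```

View pics/w6c.png

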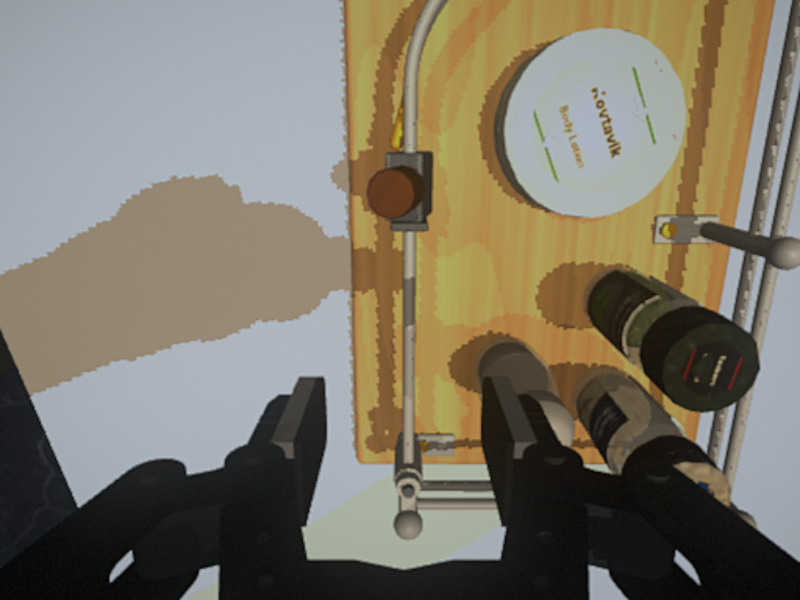

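The gate is shut, the tongue is out and the jars have not moved. The knob at (395,192) seems to lean forward of the wire at (409,260), so I'll quantify that.

Run:
```python
from rail import *
for n,px,z in(("gate wire",(409.5,260),.079),("gate wire",(409.5,350),.079),("rail wire",(410,120),.079),("knob top",(395.5,193),.111),("ring top far L",(386.5,153),.084),("ring top far R",(431.5,152),.084),("ring near R",(428,230),.084)):
    print(n,C(atz("wrist",np.array(px)*.64,z)))
print(C(read_eef_pos()))
im=cv2.imread("pics/w6.png")[80:165,210:310];cv2.imwrite("pics/w6d.png",cv2.resize(im,None,fx=7,fy=7,interpolation=cv2.INTER_CUBIC))
```

```text
gate wire [-0.07817485 -0.00712782]
gate wire [-0.07793638 -0.05206509]
rail wire [-0.07828657  0.05458397]
knob top [-0.08419009  0.0265498 ]
ring top far L [-0.08838475  0.04094323]
ring top far R [-0.06903065  0.04139412]
ring near R [-0.07002199  0.00770757]
[-0.08029344 -0.02824054]
```

View pics/w6d.png

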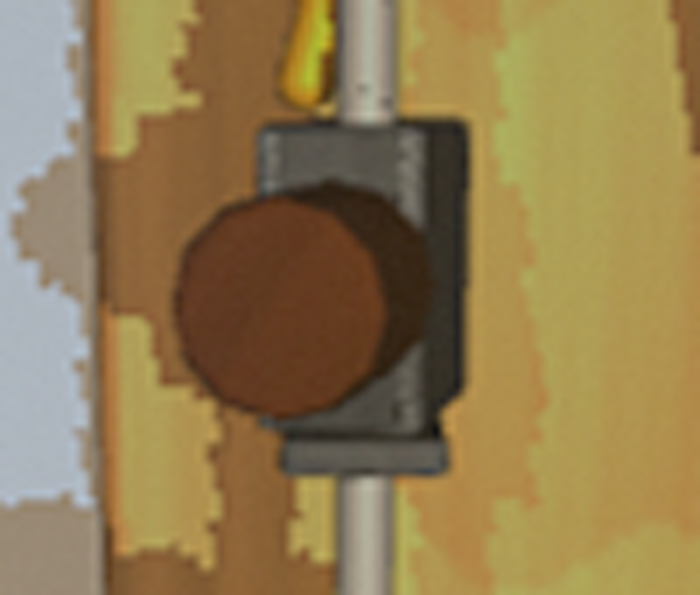

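The crop shows the ring home against the plate with the tongue out behind it. It leans about 0.2 rad to the front, which is too near the limit. I'll regrip centred on the wire, set it upright, seat it lightly and release.

```bash
cat > regrip.py <<'E'
from rail import *
H=np.pi/2;X=-.0781;Y=.0235
move_gripper(.055,20);move_ptp(W(X,Y,.135),Q(H));movel(W(X,Y,.103),Q(H),speed=.08);f0=F();print(read_time_s())
move_gripper(0,20);print("gap",read_finger_gap(),F()-f0,C(read_eef_pos()))
y=Y
for i in range(5):
    y-=.0007;movel(W(X,y,.103),Q(H),speed=.03);f=F()-f0
    if f[1]>3.5: break
print("push",f,C(read_eef_pos()))
z=.103;ya=y+.0004
for i in range(5):
    z-=.0005;movel(W(X,ya,z),Q(H),speed=.03);f=F()-f0
    if f[2]>2: break
print("lower",f,z,read_time_s())
for g in(.021,.023,.026,.05): move_gripper(g)
movel(W(X,ya,.2),speed=.2);movel(W(-.08,-.03,.2),speed=.2);print(read_time_s())
im=snap("wrist","w7")[:,:,::-1][80:165,210:310];cv2.imwrite("pics/w7d.png",cv2.resize(im,None,fx=7,fy=7,interpolation=cv2.INTER_CUBIC))
E
python3 regrip.py
```

```text
39.3083
gap 0.01898062327485161 [0.29198294 0.37905341 0.78557146] [-0.07774047  0.02367069]
push [-0.24619177  4.52680669  2.04433665] [-0.07777535  0.02299744]
lower [-1.75652134  4.52006653  5.64798748] 0.1025 40.7167
42.7667
```

View pics/w7d.png

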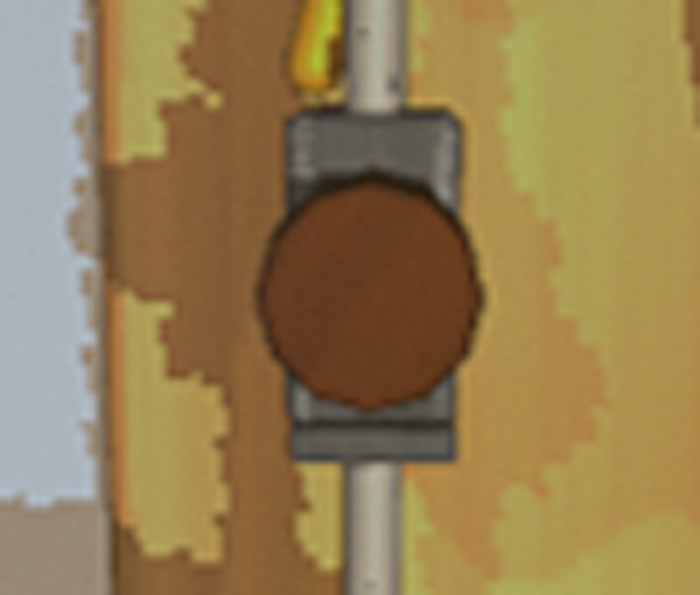

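The ring now stands upright, with the knob centred over the wire. It rests against the stop plate and the tongue is out behind it, so I'm handing in.

```bash
python3 -c "
from bench import *
print(sign_off(),read_time_s())"
```

```text
the job is handed in; nothing more can be done
the job is handed in; nothing more can be done
```

The job is handed in, with no verdict returned: the last wrist picture shows the gate shut and the locking ring upright against the stop plate, let go, with the brass tongue out behind it; the jars looked undisturbed when last in view, before I regripped the ring once to cure a forward lean.

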